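# Press two glued heels with end-weighted bars

### The arm

A 6-joint arm with a two-finger parallel gripper is mounted at the origin on the work surface. World frame = base frame: x ahead of the robot, y to its left, z up, the work surface at z = 0. Lengths are in m, angles in rad, forces in N, time in s.
With the tool pointing down it reaches from about 0.25 to 0.725 m from the base axis. Payload 4 kg.
Tool frame: the origin (TCP) lies midway between the tips of the shut fingers; the grasp point (between the pads) lies 19 mm behind it (bot.grip_point_offset is the distance from the TCP to the grasp point, in m); z points along the fingers, y is the line along which they close (so a half turn about z gives the same grasp; the last joint's range is limited). The gripper opens to 85 mm and grips with 20 to 120 N. Pads are 22 mm wide; open, the fingers measure 114 mm over their backs; the gripper's body (76 mm by 85 mm) begins 54 mm behind the grasp point. The pads swing forward as they close: fully open they stand 13 mm farther back than shut.
Start: joints at [-1.33, 0.241, 0.005, 1.335, 0, 1.571], TCP at [0.119, -0.486, 0.231] pointing down, gripper open.
Joint ranges: [-2.72, 2.72], [-1.05, 1.87], [-1.09, 1.28], [-1.99, 2.15], [-1.42, 1.44], [-3.14, 3.14]. Speed limits (rad/s): [2.79, 2.79, 3.14, 3.14, 3.14, 3.14].

### API

Orientations are given as a unit quaternion [x, y, z, w].
In Python, from workcell import bot gives the robot as it stands.
- The arm moves only by the tool step_arm, never from a script. Its argument "targets" is text: rows parted by semicolons, each of 7 numbers parted by spaces: the opening, from -1 (shut) to 1 (fully open), so that 0 is half open, then the shift along the world's x, y, z normalised to -1 to 1, where 1 is 0.5 m, then the turn, a rotation vector about the world's x, y, z normalised to -1 to 1, where 1 is pi/4 rad. In form: gripper x y z wx wy wz; .... A call has 1 to 10 rows; each row is the pose to reach, as a shift and turn from the pose commanded when the call began; what a row does not reach only later rows make up. A row lasts 1/12 s, in which the tool goes at most 41.7 mm and 7.16 degrees, less where a joint would pass 70% of its speed; a pose out of reach is approached as far as the arm can. A call with a number of a shift or a turn outside -1 to 1 is refused whole. A call with a gripper value outside its range is refused whole. The fingers move at their own pace and stop on an object; the grip force is fixed at half the most. Time passes only in rows, so rows that repeat a pose let the fingers close. It gives the time, the measured TCP pose, the force, the opening and the grip force at its end, in the units of the state.
- bot.get_obs(): the state, without advancing time (a new reading comes with each control period).
- bot.camera(name): name is "scene" or "top" or "wrist"; returns the picture (400x640x3 uint8, red, green, blue); there is no depth.
- bot.camera_info(name): a dict with "vertical_fov" (degrees; the focal length in pixels is half the picture's height over the tangent of half this angle, whatever the lens; pixels are square), "cx", "cy" (the principal point, pixels), "pose" (4x4, takes a point from camera to world coordinates). Camera axes: x right, y up, looking along -z (the intrinsics and any distortion apply to the point x, -y, -z); pixel columns grow to the right and rows downward; lengths in m; the calibration is good to about 2 mm. A picture is of the moment at which its call begins: read the wrist's pose just before it. camera_info takes no time and is no camera call; for the wrist camera it gives the pose at the moment of the call.
- bot.job_done(): hands the job in; it is judged then, once.
The state is a dict: "clock": time; "joint_pos": joint angles; "joint_vel": joint speeds; "tau": joint torques, N m; "eef_pos": TCP position; "tool_rot": TCP orientation; "ft_force": force on the tool from outside, world axes, zero at the start; "ft_torque": the same for the moment, N m; "grip_width": finger opening in m; "grasp_force": force on a finger pad.
Only numpy, scipy, OpenCV 4.12 (cv2) and the standard library are available. Lean on these libraries where they do the work, as an engineer would, in place of code of your own. Each camera call takes 0.05 s, during which the arm holds its last target. There are 200 camera calls.

### The job

Two heel pieces are glued on the sloping board: take the two green pressing weights from the rack, feel by lifting which end of each is the heavy one, and leave one weight standing heavy end down on the middle of each heel piece, square to the slope, under the work light. Never let a weight lie or topple on the board, and leave the thread, the solvent can and the tack box where they are.

Things in the scene. Friction and masses are not known exactly. Their poses are not given: they have to be found in the camera images.
- rack: fixed weight rack: dark base plate 180 (x) x 120 (y) x 8 with two light wooden rails along its x, each 14 wide, centred at y = +42 and -42, their tops 30 above the bench; origin in the middle of the underside. Between the rails there is 70 mm free down to the base plate. The two weights lie across the rails, about 76 mm apart
- weight_a: pressing weight A: green square bar with a brass band near each end, 120 long, 28 x 28 in section, 0.26 to 0.285 kg; both ends look alike but a steel slug sits inside one of them, which end is drawn afresh each time and the axes do not tell it. The centre of mass lies 26 to 31 mm from the middle towards the heavy end. Origin at the middle of the bar, x along its length; it starts lying level across the rack's two rails, more or less along the rack's y
- weight_b: pressing weight B: same as weight A; either may go on either heel piece
- weight_a_end1 (a point): middle of weight A's end face at its +x end, 60 mm from the middle
- weight_a_end2 (a point): middle of weight A's end face at its -x end
- weight_b_end1 (a point): middle of weight B's end face at its +x end
- weight_b_end2 (a point): middle of weight B's end face at its -x end
- board: fixed stand of the gluing board, on the bench; origin in the middle of its underside, z up, the board's low edge towards its +x. Two posts of 10 mm at x = 45, y = +138 and -138 carry a work light, a bar 20 (x) x 300 (y) x 16 along y, at x = 45, its underside 247 above the bench (so above the heel pieces, on the low side)
- slope: sloping top of the gluing board, pale wood 150 (x) x 250 (y) x 12, fixed, tipped 12 degrees (0.21 rad): falling towards its +x, z square to the slope; origin in the middle of its upper face, 45 above the bench. A weight stood on it heavy end down stays; stood light end down it topples down the slope when let go
- heel_l (a point): middle of the upper face of the heel piece at the slope's y = +48: a black square of rubber 60 x 60 x 8 with a red glue mark, fixed on the slope, its axes those of the slope
- heel_r (a point): the same for the heel piece at the slope's y = -48
- thread: bystander: white thread cone, 48 mm across, 90 tall, loose; origin under its middle
- solvent: bystander: plain grey steel can, 64 mm across, 120 tall, loose; origin under its middle
- tacks: bystander: open green tack box 90 x 65 x 35, loose; origin under its middle
There are look-alikes about, which are no part of the job. Leave any pink or white look-alike of the weight_a alone.

How it is judged:
By the outcome, as a careful person would: the job done as asked, in the order asked, and still so for the second after the job is handed in, with the robot touching nothing.
It also fails if it takes over 72 s, if anything falls off the work surface, if the arm or the gripper's body presses on something with over 40 N, if the wrist force passes 120 N, or if a joint passes its speed limit or range.

## Working session

There is one attempt and no reset: what is moved stays moved. The work goes in short steps, Python scripts to look and compute and a tool call to move; the robot and the scene stay as the last step left them, time stands still between calls to the robot, and variables do not carry over. Pictures are saved under pics/ and viewed, at most 10 in all, crops included, and the job is handed in when it is done.

Besides the shell and the picture viewer there is one more tool, called after "Call:" as name(argument=value, ...), one argument or row to a line, values as JSON. step_arm: Moves the arm, as the interface text tells. Scaled input: -1 to 1 covers 0.5 m each way for a shift and pi/4 rad each way for a turn. Its arguments: {"type":"object","properties":{"targets":{"type":"string"}},"required":["targets"]}

```bash
ls; mkdir -p pics; python3 - <<'E'
from workcell import bot
import cv2,numpy as np
for n in("scene","top"):
    i=bot.camera_info(n); print(n,{k:(np.round(v,4).tolist() if k=="pose" else v) for k,v in i.items()})
    im=bot.camera(n); cv2.imwrite(f"pics/{n}0.png",im[:,:,::-1])
print(bot.get_obs())
E
```

```text
pics
scene {'vertical_fov': 47.31075360700956, 'cx': 322.89937445407884, 'cy': 195.57219084106325, 'pose': [[0.2767, -0.6572, 0.701, 1.3323], [0.9609, 0.1924, -0.1989, -0.1903], [-0.0041, 0.7287, 0.6848, 0.8566], [0.0, 0.0, 0.0, 1.0]]}
top {'vertical_fov': 46.327317090507094, 'cx': 320.0090918525622, 'cy': 206.1756733153301, 'pose': [[-0.022, 0.9931, -0.1155, 0.4238], [-0.9997, -0.0212, 0.0078, 0.0194], [0.0053, 0.1156, 0.9933, 1.1411], [0.0, 0.0, 0.0, 1.0]]}
{'clock': 0.1, 'joint_pos': array([-1.32998701e+00,  2.41339208e-01,  3.84951341e-03,  1.33519943e+00,
        1.72407529e-05,  1.57081851e+00]), 'joint_vel': array([-0.0003821 , -0.00135943,  0.00306797, -0.00097576,  0.00132149,
        0.00117466]), 'tau': array([ 7.97664279e-05, -3.73138618e+01,  2.53009987e+01,  1.08754853e-02,
       -1.21332632e-04,  5.56230475e-06]), 'eef_pos': array([ 0.11911344, -0.4850177 ,  0.23049759]), 'tool_rot': array([ 9.92761000e-01,  1.20102874e-01, -1.05128169e-04, -9.40581287e-04]), 'ft_force': array([0.13702211, 0.38261799, 0.32077041]), 'ft_torque': array([ 0.00518054, -0.0193891 ,  0.00732424]), 'grasp_force': 0.0, 'grip_width': 0.08537669611161673}
```

View pics/top0.png

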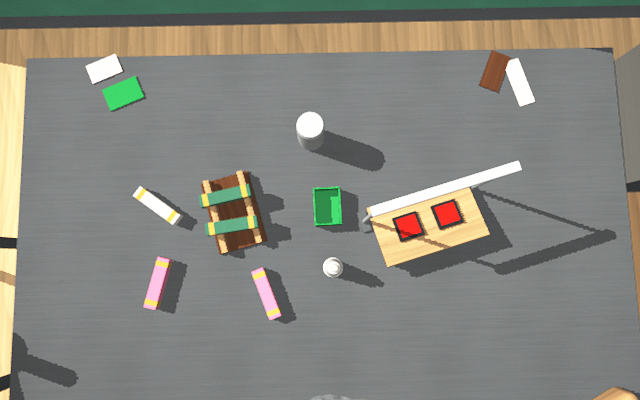

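View pics/scene0.png

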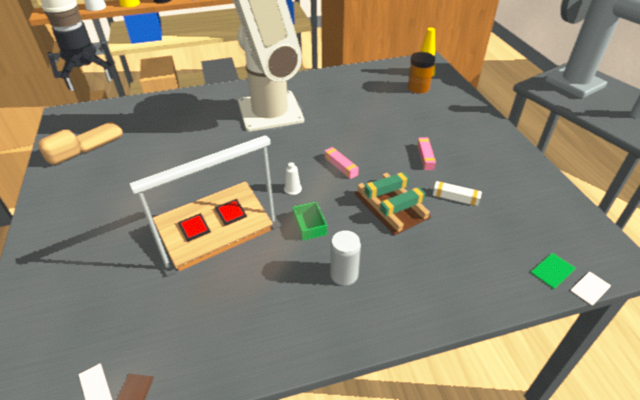

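Top view: the two dark green bars lie on the rack at (225,196) and (231,225). The pink bars at (157,283) and (266,293), and the white bar at (157,205), are look-alikes off the rack. The red-marked heels are at (408,226) and (447,213). The light is on the far side, and the tack box, can and cone are in between.

```bash
cat > h.py <<'E'
from workcell import bot
import cv2,numpy as np
def cam(n):
    i=bot.camera_info(n); return 200/np.tan(np.radians(i["vertical_fov"]/2)),i["cx"],i["cy"],np.array(i["pose"])
def unproj(c,px,z):
    f,cx,cy,T=c; d=T[:3,:3]@np.array([(px[0]-cx)/f,-(px[1]-cy)/f,-1]); return T[:3,3]+d*(z-T[2,3])/d[2]
def proj(c,P):
    f,cx,cy,T=c; q=T[:3,:3].T@(np.asarray(P)-T[:3,3]); return np.array([cx-f*q[0]/q[2],cy+f*q[1]/q[2]])
E
python3 - <<'E'
from h import *
print([a for a in dir(bot) if not a.startswith('_')])
for n,box in(("top",(190,150,500,275)),("scene",(130,120,450,280))):
    im=cv2.imread(f"pics/{n}0.png"); c=cam(n); x0,y0,x1,y1=box
    hsv=cv2.cvtColor(im,cv2.COLOR_BGR2HSV); roi=np.zeros(im.shape[:2],np.uint8); roi[y0:y1,x0:x1]=255
    H,S,V=cv2.split(hsv)
    for nm,m,z in(("red",((H<8)|(H>172))&(S>180)&(V>130),.0528),("dgreen",(H>60)&(H<90)&(S>60)&(V<170),.044),("black",V<45,.0528)):
        m=(m*255).astype(np.uint8)&roi; k,_,st,ce=cv2.connectedComponentsWithStats(m)
        for j in range(1,k):
            if st[j,4]<40: continue
            cn=cv2.findContours((st is not None)*(cv2.connectedComponents(m)[1]==j).astype(np.uint8),0,1)[0][0]
            r=cv2.minAreaRect(cn)
            print(n,nm,st[j].tolist(),ce[j].round(1),np.round(r[0],1),np.round(r[1],1),round(r[2],1),unproj(c,r[0],z).round(4)[:2],unproj(c,ce[j],z).round(4)[:2])
im=cv2.imread("pics/top0.png")
a=cv2.resize(im[160:265,190:280],None,fx=4.4,fy=5.5,interpolation=cv2.INTER_CUBIC)
a=cv2.resize(im[160:265,190:275],None,fx=4.5,fy=4.5,interpolation=cv2.INTER_CUBIC)
b=cv2.resize(im[160:265,355:440],None,fx=4.5,fy=4.5,interpolation=cv2.INTER_CUBIC)
cv2.imwrite("pics/crop.png",np.hstack([a,b]))
E
```

```text
['Unreachable', 'camera', 'camera_info', 'get_obs', 'grip_point_offset', 'job_done']
top red [434, 202, 26, 24, 393] [446.9 213.3] [447.  213.3] [19.6 21.2] 71.6 [ 0.5271 -0.2861] [ 0.5272 -0.286 ]
top red [396, 214, 25, 24, 391] [408.1 225.5] [408.2 225.6] [19.6 20.9] 71.6 [ 0.5003 -0.194 ] [ 0.5005 -0.1937]
top dgreen [315, 188, 26, 36, 594] [324.1 203.9] [327.5 205.5] [35. 25.] 90.0 [ 0.5526 -0.0069] [0.5565 0.001 ]
top dgreen [210, 197, 33, 9, 72] [225.8 200.9] [225.9 200.9] [ 2.2 32.7] 76.0 [0.5686 0.233 ] [0.5686 0.2331]
top dgreen [314, 222, 29, 5, 43] [328.3 224.7] [328.  224.1] [ 3.1 28.1] 88.0 [ 0.5086 -0.0071] [ 0.5072 -0.0078]
top dgreen [216, 228, 32, 6, 50] [231.9 230.6] [231.5 230.7] [ 1.5 31.4] 80.5 [0.498  0.2196] [0.498  0.2187]
scene red [219, 201, 24, 21, 312] [230.4 211. ] [230.4 210.8] [16.4 20.4] 66.8 [ 0.4978 -0.1927] [ 0.4986 -0.1929]
scene red [181, 216, 26, 22, 349] [193.5 226.1] [193.5 226. ] [17.4 20.6] 63.4 [ 0.5247 -0.2849] [ 0.5249 -0.285 ]
scene dgreen [373, 175, 29, 21, 367] [387.6 184.4] [388.  184.2] [15.2 27.4] 72.6 [0.5068 0.2246] [0.5069 0.2233]
scene dgreen [365, 184, 6, 14, 53] [367.7 190.9] [367.5 190.5] [13.  5.] 90.0 [0.5147 0.1637] [0.5163 0.1636]
scene dgreen [389, 190, 29, 23, 373] [403.7 200.6] [404.  200.6] [15.3 27.5] 68.7 [0.5769 0.2404] [0.5767 0.2396]
scene dgreen [381, 202, 7, 14, 65] [384.  208.5] [384.  208.5] [12.   6.4] 45.0 [0.5895 0.1804] [0.5895 0.1803]
scene dgreen [302, 208, 26, 33, 407] [315.8 227.5] [312.4 223.8] [27.9 28.1] 76.0 [ 0.5898 -0.0065] [ 0.6041 -0.002 ]
```

View pics/crop.png

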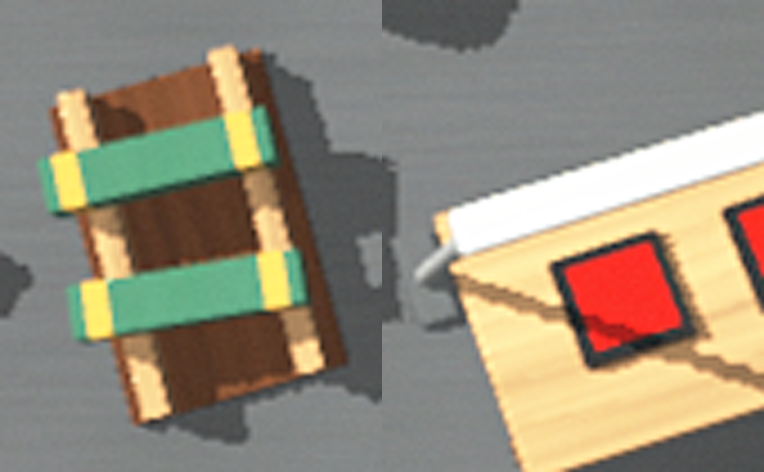

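The crop confirms the targets: two green bars with yellow bands on the rack rails, and red-marked black heels on the board with the light on the far side. I'll refine the bar poses and plan the approach.

```bash
cat >> h.py <<'E'
from scipy.spatial.transform import Rotation as Ro
def plan(p,R,say=""):
    o=bot.get_obs(); d=np.asarray(p)-o["eef_pos"]; w=(Ro.from_matrix(R)*Ro.from_quat(o["tool_rot"]).inv()).as_rotvec()
    print(say,"shift",(d/.5).round(4),"turn",(w/(np.pi/4)).round(4),"rows",round(max(np.linalg.norm(d)/.0417,np.degrees(np.linalg.norm(w))/7.16),1))
def st():
    o=bot.get_obs(); print("t",round(o["clock"],2),"q",o["joint_pos"].round(3),"p",o["eef_pos"].round(4),"F",o["ft_force"].round(2),"M",o["ft_torque"].round(4),"w",round(o["grip_width"],4),"g",round(o["grasp_force"],1)); return o
def down(a): # tool down, tool y at yaw a (deg)
    a=np.radians(a); y=np.array([np.cos(a),np.sin(a),0]); z=np.array([0,0,-1.]); return np.column_stack([np.cross(y,z),y,z])
E
python3 - <<'E'
from h import *
im=cv2.imread("pics/top0.png"); c=cam("top"); H,S,V=cv2.split(cv2.cvtColor(im,cv2.COLOR_BGR2HSV))
m=((H>60)&(H<90)&(S>70)).astype(np.uint8); m[:170]=0;m[250:]=0;m[:,:195]=0;m[:,285:]=0
k,l,s,ce=cv2.connectedComponentsWithStats(m)
for j in range(1,k):
    if s[j,4]<15: continue
    ys,xs=np.where(l==j); P=np.array([unproj(c,(x,y),.044)[:2] for x,y in zip(xs,ys)])
    u=np.linalg.svd(P-P.mean(0))[2][0]; print(s[j].tolist(),P.mean(0).round(4),"axis",round(np.degrees(np.arctan2(u[1],u[0])),1))
h=np.array([.4995,-.1935]);r=np.array([.526,-.2855]);print("board y yaw",np.degrees(np.arctan2(*(h-r)[::-1])))
plan([.49,.2,.2],down(11))
E
```

```text
[246, 184, 6, 13, 45] [0.5935 0.1795] axis -166.8
[207, 186, 36, 20, 419] [0.5811 0.2367] axis 101.9
[198, 195, 7, 13, 34] [0.5694 0.2927] axis -164.7
[253, 215, 6, 13, 41] [0.5191 0.1633] axis -171.5
[214, 217, 34, 17, 403] [0.5108 0.2213] axis 98.3
[205, 223, 4, 13, 34] [0.5028 0.2783] axis -171.6
board y yaw 106.06870083146624
 shift [ 0.7418  1.37   -0.061 ] turn [-1.5000e-03 -2.2000e-03  1.9379e+00] rows 18.7
```

Call:
step_arm(
  targets="0.4 0.37 0.68 0 0 0 0.95;0.4 0.37 0.68 0 0 0 0.95;0.4 0.37 0.68 0 0 0 0.95;0.4 0.37 0.68 0 0 0 0.95;0.4 0.37 0.68 0 0 0 0.95;0.4 0.37 0.68 0 0 0 0.95;0.4 0.37 0.68 0 0 0 0.95;0.4 0.37 0.68 0 0 0 0.95;0.4 0.37 0.68 0 0 0 0.95;0.4 0.37 0.68 0 0 0 0.95",
)

```text
clock: 0.93
eef_pos: [0.3055, -0.1413, 0.2312]
tool_rot: [0.879, 0.477, 0.001, -0.001]
ft_force: [0.3, -0.8, 0.3]
grip_width: 0.0596
grasp_force: 0.0
```

Call:
step_arm(
  targets="0.4 0.41 0.73 -0.1 0 0 0.92;0.4 0.41 0.73 -0.1 0 0 0.92;0.4 0.41 0.73 -0.1 0 0 0.92;0.4 0.41 0.73 -0.1 0 0 0.92;0.4 0.41 0.73 -0.1 0 0 0.92;0.4 0.41 0.73 -0.1 0 0 0.92;0.4 0.41 0.73 -0.1 0 0 0.92;0.4 0.41 0.73 -0.1 0 0 0.92;0.4 0.41 0.73 -0.1 0 0 0.92;0.4 0.41 0.73 -0.1 0 0 0.92",
)

```text
clock: 1.77
eef_pos: [0.5071, 0.2171, 0.181]
tool_rot: [0.656, 0.755, -0.0, -0.0]
ft_force: [-0.1, -0.4, 0.8]
grip_width: 0.0598
grasp_force: 0.0
```

```bash
python3 - <<'E'
from h import *
st(); plan([.509,.222,.12],down(8.1)); plan([.509,.222,.025],down(8.1))
c=cam("wrist"); im=bot.camera("wrist"); cv2.imwrite("pics/w1.png",im[:,:,::-1])
for n,p in (("near",(.509,.222,.058)),("far",(.579,.238,.058))): print(n,proj(c,p).round(1))
E
```

```text
t 1.77 q [ 0.405  0.369  0.05   1.253 -0.     1.836] p [0.5071 0.2171 0.181 ] F [-0.11 -0.37  0.8 ] M [-0.041  -0.055   0.0116] w 0.0598 g 0.0
 shift [ 0.0039  0.0098 -0.1221] turn [ 0.0007 -0.0011  0.0027] rows 1.5
 shift [ 0.0039  0.0098 -0.3121] turn [ 0.0007 -0.0011  0.0027] rows 3.7
near [324.6 188.7]
far [409.6 181.6]
```

View pics/w1.png

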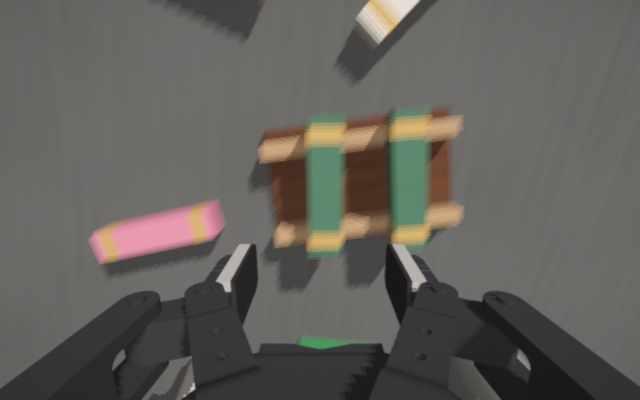

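Wrist view: the near bar is centred at (325,187) against a prediction of (325,189), and the far bar at (410,178). That agrees, so I'll descend and grip.

Call:
step_arm(
  targets="0.4 0.004 0.01 -0.12 0 0 0;0.4 0.004 0.01 -0.12 0 0 0;0.4 0.004 0.01 -0.25 0 0 0;0.4 0.004 0.01 -0.312 0 0 0;0.4 0.004 0.01 -0.312 0 0 0;0.4 0.004 0.01 -0.312 0 0 0",
)

```text
clock: 2.32
eef_pos: [0.5043, 0.2181, 0.0207]
tool_rot: [0.656, 0.754, -0.005, -0.002]
ft_force: [-0.7, -0.6, 0.3]
grip_width: 0.06
grasp_force: 0.0
```

Call:
step_arm(
  targets="-1 0 0 0 0 0 0;-1 0 0 0 0 0 0;-1 0 0 0 0 0 0;-1 0 0 0 0 0 0;-1 0 0 0 0 0 0;-1 0 0 0 0 0 0;-1 0 0 0 0 0 0;-1 0 0 0 0 0 0",
)

```text
clock: 2.98
eef_pos: [0.5104, 0.2207, 0.028]
tool_rot: [0.656, 0.754, 0.002, 0.001]
ft_force: [-1.0, 0.1, 7.0]
grip_width: 0.0269
grasp_force: 60.3
```

```bash
python3 -c "
from h import *
st()"
```

```text
t 2.98 q [ 0.408  0.515 -0.156  0.895 -0.     1.84 ] p [0.5104 0.2207 0.028 ] F [-0.95  0.1   6.96] M [-0.1075  0.2111 -0.0094] w 0.0269 g 60.3
```

Call:
step_arm(
  targets="-1 0 0 0.05 0 0 0;-1 0 0 0.1 0 0 0;-1 0 0 0.15 0 0 0;-1 0 0 0.2 0 0 0;-1 0 0 0.25 0 0 0;-1 0 0 0.3 0 0 0;-1 0 0 0.3 0 0 0;-1 0 0 0.3 0 0 0;-1 0 0 0.3 0 0 0;-1 0 0 0.3 0 0 0",
)

```text
clock: 3.82
eef_pos: [0.5076, 0.2196, 0.1739]
tool_rot: [0.656, 0.754, -0.002, -0.001]
ft_force: [0.1, -0.4, -3.6]
grip_width: 0.027
grasp_force: 60.1
```

```bash
python3 -c "
from h import *
st()
c=cam('wrist');im=bot.camera('wrist');cv2.imwrite('pics/w2.png',im[:,:,::-1]);st()
H,S,V=cv2.split(cv2.cvtColor(im,cv2.COLOR_RGB2HSV))
"
```

```text
t 3.82 q [ 0.408  0.378  0.045  1.242 -0.     1.84 ] p [0.5076 0.2196 0.1739] F [ 0.09 -0.4  -3.6 ] M [-0.1203 -0.0368 -0.0226] w 0.027 g 60.1
t 3.87 q [ 0.408  0.378  0.045  1.242 -0.     1.84 ] p [0.5076 0.2196 0.1738] F [-0.02 -0.84 -2.52] M [-0.051  -0.0161  0.0251] w 0.0268 g 60.1
```

```bash
cat >> h.py <<'E'
def feel(n=14):
    a=[]
    for _ in range(n):
        bot.camera("wrist"); o=bot.get_obs(); a.append(np.r_[o["ft_force"],o["ft_torque"]])
    a=np.array(a); print("feel",a.mean(0).round(4),"se",(a.std(0)/n**.5).round(4))
E
python3 -c "
from h import *
feel();st()"
```

```text
feel [-0.2096  0.0109 -3.1232 -0.0602 -0.0082 -0.0041] se [0.1124 0.1058 0.1048 0.007  0.0072 0.007 ]
t 4.57 q [ 0.408  0.376  0.048  1.242 -0.     1.84 ] p [0.5088 0.2202 0.176 ] F [-0.71 -0.02 -3.32] M [-0.0387 -0.0376  0.0098] w 0.0272 g 60.1
```

View pics/w2.png

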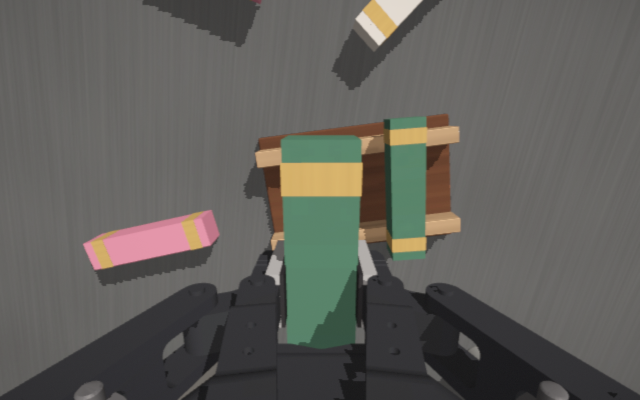

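Bar held, hanging level by eye: its far end spans (282..362,137), and the other bar is undisturbed at (406,190). The mean moment about x is -0.060±0.007 N m, so the heavy end is at +y, which is tool +x. It must go down, so final tool y must equal slope +y. This one goes to heel R.

Call:
step_arm(
  targets="-1 -0.03 -0.06 0.05 0 0 0.12;-1 -0.06 -0.12 0.1 0 0 0.24;-1 -0.1 -0.19 0.17 0 0 0.37;-1 -0.13 -0.26 0.17 0 0 0.5;-1 -0.17 -0.33 0.17 0 0 0.62;-1 -0.2 -0.39 0.17 0 0 0.74;-1 -0.22 -0.46 0.17 0 0 0.86;-1 -0.236 -0.52 0.17 0 0 0.98;-1 -0.236 -0.52 0.17 0 0 0.98",
)

```text
clock: 5.32
eef_pos: [0.3891, -0.0441, 0.2615]
tool_rot: [0.327, 0.945, -0.001, 0.001]
ft_force: [-0.4, -0.1, -2.4]
grip_width: 0.0271
grasp_force: 61.5
```

Call:
step_arm(
  targets="-1 0 -0.07 0 0 0 0.12;-1 0 -0.14 0 0 0 0.24;-1 0 -0.21 0 0 0 0.37;-1 0 -0.28 0 0 0 0.5;-1 0 -0.35 0 0 0 0.62;-1 0 -0.42 0 0 0 0.74;-1 0 -0.49 0 0 0 0.86;-1 -0.01 -0.55 0 0 0 0.98;-1 -0.01 -0.57 0 0 0 0.98;-1 -0.01 -0.57 0 0 0 0.98",
)

```text
clock: 6.15
eef_pos: [0.3859, -0.327, 0.2604]
tool_rot: [-0.051, 0.999, -0.0, 0.0]
ft_force: [0.1, -0.2, -2.9]
grip_width: 0.0271
grasp_force: 62.0
```

```bash
cat >> h.py <<'E'
ps=np.radians(16.07); t=np.radians(12.03)
sx=np.array([np.cos(t)*np.cos(ps),np.cos(t)*np.sin(ps),-np.sin(t)]); sy=np.array([-np.sin(ps),np.cos(ps),0]); sn=np.cross(sx,sy)
HL=np.array([.4995,-.1935,.0528]); HR=np.array([.526,-.2855,.0528])
def stand(s): return np.column_stack([-s*sn,s*sy,sx])   # s=+1: tool +x end down
def tcp(H,back,up,half=.060,off=.019): return H+sn*(half+up)+sx*(off-back)
E
python3 - <<'E'
from h import *
st(); feel(6)
plan(tcp(HR,.15,.10),stand(1),"R back150 up100")
E
```

```text
t 6.15 q [-0.703  0.242  0.082  1.411  0.    -0.805] p [ 0.3859 -0.327   0.2604] F [ 0.07 -0.19 -2.92] M [ 0.0159 -0.1009  0.037 ] w 0.0271 g 62.0
feel [-0.4229  0.0578 -2.8035  0.0219 -0.0601  0.0146] se [0.2235 0.1625 0.1896 0.0101 0.0147 0.013 ]
R back150 up100 shift [ 0.0975  0.0236 -0.0491] turn [ 0.3351 -1.7015  0.1837] rows 11.0
```

Call:
step_arm(
  targets="-1 0.01 0 0 0.03 -0.14 0.015;-1 0.02 0.005 0 0.06 -0.28 0.03;-1 0.03 0.005 0 0.09 -0.42 0.045;-1 0.04 0.01 0 0.12 -0.57 0.06;-1 0.05 0.01 -0.01 0.145 -0.71 0.075;-1 0.05 0.01 -0.02 0.17 -0.85 0.09;-1 0.05 0.01 -0.02 0.17 -0.85 0.09",
)

```text
clock: 7.03
eef_pos: [0.4068, -0.3167, 0.246]
tool_rot: [-0.082, 0.94, 0.051, 0.328]
ft_force: [-1.5, 0.0, -4.7]
grip_width: 0.027
grasp_force: 62.0
```

```bash
python3 - <<'E'
from h import *
st(); plan(tcp(HR,.15,.10),stand(1),"R back150 up100")
E
```

```text
t 7.03 q [-1.021  0.081 -0.337  0.914  0.64  -1.116] p [ 0.4068 -0.3167  0.246 ] F [-1.49  0.03 -4.67] M [-0.1602  1.1267  0.0858] w 0.027 g 62.0
R back150 up100 shift [ 0.0562  0.01   -0.0188] turn [ 0.1525 -0.8595  0.093 ] rows 5.5
```

Call:
step_arm(
  targets="-1 0.01 0.002 0 0.026 -0.14 0.015;-1 0.02 0.004 0 0.05 -0.28 0.03;-1 0.03 0.006 0 0.076 -0.42 0.045;-1 0.04 0.008 -0.01 0.1 -0.57 0.06;-1 0.05 0.01 -0.02 0.126 -0.71 0.076;-1 0.056 0.01 -0.02 0.152 -0.86 0.093;-1 0.056 0.01 -0.02 0.152 -0.86 0.093;-1 0.056 0.01 -0.02 0.152 -0.86 0.093",
)

```text
clock: 7.7
eef_pos: [0.4392, -0.3143, 0.2389]
tool_rot: [-0.109, 0.77, 0.086, 0.623]
ft_force: [0.8, 0.2, -3.1]
grip_width: 0.027
grasp_force: 62.3
```

```bash
python3 - <<'E'
from h import *
st(); feel(5); plan(tcp(HR,.15,.10),stand(1),"R back150 up100"); plan(tcp(HR,.15,.02),stand(1),"R back150 up20")
im=bot.camera("scene"); cv2.imwrite("pics/s1.png",cv2.resize(im[80:330,80:400,::-1],None,fx=2.3,fy=2.3))
E
```

```text
t 7.7 q [-1.2    0.311 -0.645  0.201  1.34  -1.151] p [ 0.4392 -0.3143  0.2389] F [ 0.8   0.23 -3.11] M [-0.3858  1.4412 -0.0047] w 0.027 g 62.3
feel [-0.0661 -0.0211 -2.675  -0.3714  1.4204  0.0059] se [0.2839 0.2291 0.2131 0.0165 0.018  0.016 ]
R back150 up100 shift [-0.0093  0.0072 -0.0124] turn [0.0148 0.0078 0.0028] rows 0.2
R back150 up20 shift [-0.0414 -0.002  -0.1689] turn [0.0148 0.0078 0.0028] rows 2.1
```

View pics/s1.png

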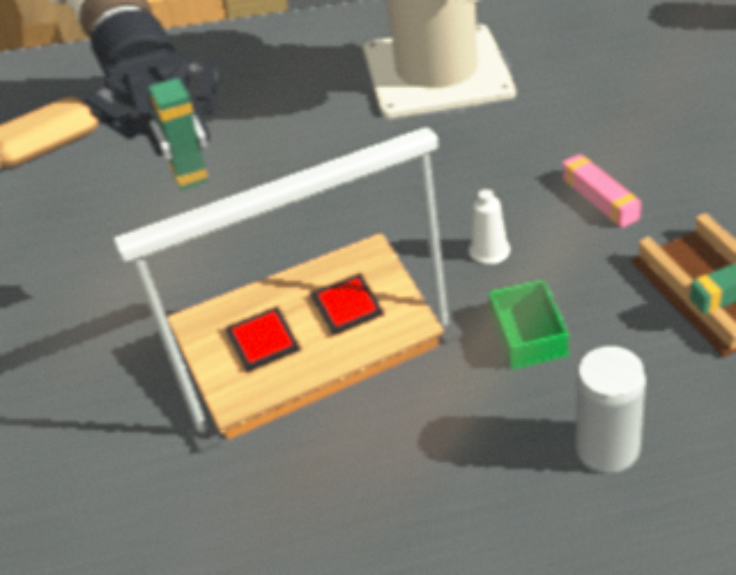

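The scene view shows the bar held upright with its ends near crop (170,90) and (191,185). The way over the board at (260,338) for heel R is clear.

```bash
python3 - <<'E'
from h import *
o=bot.get_obs(); R=Ro.from_quat(o["tool_rot"]).as_matrix(); g=o["eef_pos"]-.019*R[:,2]; c=cam("scene"); tc=cam("top")
im=bot.camera("scene"); H,S,V=cv2.split(cv2.cvtColor(im,cv2.COLOR_RGB2HSV))
m=(((H>60)&(H<90)&(S>70))|((H>18)&(H<30)&(S>150)))[90:180,135:185]; k,l,s,ce=cv2.connectedComponentsWithStats(m.astype(np.uint8)*1)
ys,xs=np.where(m); print("mask bbox",xs.min()+135,xs.max()+135,ys.min()+90,ys.max()+90)
pts=np.array([proj(c,g+R@np.array([sx_*.06,a*.014,b*.014])) for sx_ in(-1,1) for a in(-1,1) for b in(-1,1)])
print(pts.round(1).tolist()); ho=cv2.convexHull(np.c_[xs+135,ys+90]); print("obs rect",cv2.minAreaRect(ho),"pred",cv2.minAreaRect(pts.astype(np.float32)))
plan(tcp(HR,.12,.02),stand(1),"R back120 up20"); plan(tcp(HR,0,.02),stand(1),"R back0 up20")
E
```

```text
mask bbox 145 168 114 159
[[143.5, 116.7], [147.9, 125.1], [156.4, 113.0], [160.9, 121.2], [153.4, 154.0], [157.6, 162.1], [165.1, 150.3], [169.3, 158.3]]
obs rect ((158.4151611328125, 135.73704528808594), (45.2522087097168, 15.258038520812988), 72.12130737304688) pred ((157.12997436523438, 137.52362060546875), (47.798519134521484, 15.640067100524902), 75.06759643554688)
R back120 up20 shift [ 0.0156  0.0139 -0.1805] turn [0.0138 0.0081 0.0033] rows 2.2
R back0 up20 shift [ 0.2412  0.0788 -0.2306] turn [0.0138 0.0081 0.0033] rows 4.1
```

Call:
step_arm(
  targets="-1 0.01 0.01 -0.05 0 0 0;-1 0.015 0.014 -0.12 0.014 0.008 0.003;-1 0.015 0.014 -0.18 0.014 0.008 0.003;-1 0.05 0.025 -0.188 0.014 0.008 0.003;-1 0.09 0.036 -0.197 0.014 0.008 0.003;-1 0.13 0.047 -0.206 0.014 0.008 0.003;-1 0.17 0.058 -0.215 0.014 0.008 0.003;-1 0.21 0.07 -0.224 0.014 0.008 0.003;-1 0.241 0.079 -0.231 0.014 0.008 0.003;-1 0.241 0.079 -0.231 0.014 0.008 0.003",
)

```text
clock: 8.88
eef_pos: [0.5614, -0.2739, 0.1254]
tool_rot: [-0.109, 0.769, 0.09, 0.623]
ft_force: [-0.1, 0.2, -2.9]
grip_width: 0.0275
grasp_force: 62.3
```

```bash
python3 - <<'E'
from h import *
st(); feel(4); plan(tcp(HR,0,.0),stand(1),"R up0")
o=bot.get_obs(); R=Ro.from_quat(o["tool_rot"]).as_matrix(); g=o["eef_pos"]-.019*R[:,2]
out=[]
for n,(x0,y0) in(("scene",(140,110)),("top",(390,160))):
    c=cam(n); im=bot.camera(n)[:,:,::-1].copy(); k=4
    cr=cv2.resize(im[y0:y0+140,x0:x0+100],None,fx=k,fy=k,interpolation=cv2.INTER_CUBIC)
    for s in(-1,1):
        q=np.array([(proj(c,g+R@np.array([s*.06,a*.014,b*.014]))-[x0,y0]+.5)*k for a,b in((-1,-1),(1,-1),(1,1),(-1,1))])
        cv2.polylines(cr,[q.astype(np.int32)],True,(255,0,255),1)
    out.append(cr)
cv2.imwrite("pics/s2.png",np.hstack(out))
E
```

```text
t 8.88 q [-0.912  0.673 -0.774 -0.922  1.144 -0.483] p [ 0.5614 -0.2739  0.1254] F [-0.15  0.21 -2.89] M [-0.4105  1.4577 -0.0221] w 0.0275 g 62.3
feel [ 0.169  -0.5826 -3.0698 -0.4158  1.4399  0.0072] se [0.165  0.3295 0.2389 0.0078 0.0128 0.012 ]
R up0 shift [-0.0064 -0.0025 -0.0366] turn [-0.004  -0.0003  0.0012] rows 0.4
```

View pics/s2.png

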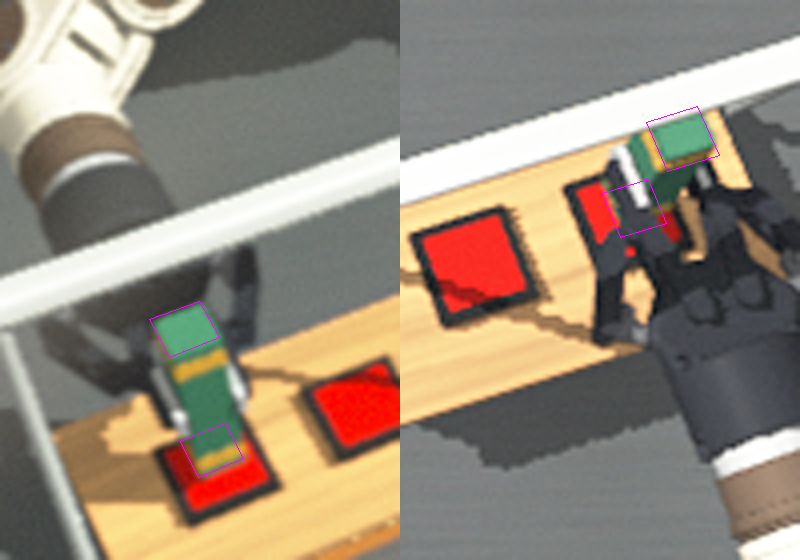

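Both views show the bar upright over heel R. The predicted end outlines overlay the bar within about 1 mm (scene crop (185,328), top crop (683,137)). I'll lower it along the normal.

Call:
step_arm(
  targets="-1 -0.002 -0.001 -0.01 -0.004 0 0.001;-1 -0.004 -0.002 -0.02 -0.004 0 0.001;-1 -0.005 -0.002 -0.028 -0.004 0 0.001;-1 -0.005 -0.002 -0.031 -0.004 0 0.001;-1 -0.005 -0.002 -0.031 -0.004 0 0.001",
)

```text
clock: 9.6
eef_pos: [0.5565, -0.2763, 0.109]
tool_rot: [-0.108, 0.77, 0.088, 0.623]
ft_force: [0.1, -0.1, -2.6]
grip_width: 0.0271
grasp_force: 62.3
```

Call:
step_arm(
  targets="-1 0 0 -0.002 0 0 0;-1 0 0 -0.003 0 0 0;-1 0 0 -0.003 0 0 0",
)

```text
clock: 9.85
eef_pos: [0.5569, -0.2763, 0.1083]
tool_rot: [-0.109, 0.77, 0.088, 0.623]
ft_force: [-0.2, -0.2, -2.6]
grip_width: 0.0268
grasp_force: 62.3
```

```bash
python3 - <<'E'
from h import *
st(); feel(3); plan(tcp(HR,0,.0),stand(1),"R up0")
E
```

```text
t 9.85 q [-0.922  0.716 -0.776 -0.956  1.15  -0.496] p [ 0.5569 -0.2763  0.1083] F [-0.16 -0.15 -2.59] M [-0.4272  1.439  -0.0041] w 0.0268 g 62.3
feel [-0.2239  0.3059 -2.3942 -0.4151  1.4061  0.0101] se [0.1635 0.179  0.1335 0.0138 0.0182 0.0087]
R up0 shift [-0.0021 -0.0011 -0.002 ] turn [ 0.0004 -0.     -0.0003] rows 0.0
```

Call:
step_arm(
  targets="-1 -0.001 -0.001 -0.002 0 0 0;-1 -0.001 -0.001 -0.002 0 0 0;-1 -0.001 -0.001 -0.002 0 0 0",
)

```text
clock: 10.25
eef_pos: [0.5563, -0.2769, 0.1074]
tool_rot: [-0.109, 0.77, 0.088, 0.623]
ft_force: [-0.1, 0.3, -2.4]
grip_width: 0.0275
grasp_force: 62.3
```

Call:
step_arm(
  targets="-1 0 0 -0.002 0 0 0;-1 0 0 -0.002 0 0 0;-1 0 0 -0.002 0 0 0",
)

```text
clock: 10.5
eef_pos: [0.5563, -0.2768, 0.1063]
tool_rot: [-0.109, 0.77, 0.088, 0.623]
ft_force: [0.3, 0.8, -2.7]
grip_width: 0.0271
grasp_force: 62.3
```

Call:
step_arm(
  targets="-1 0 0 -0.002 0 0 0;-1 0 0 -0.002 0 0 0;-1 0 0 -0.002 0 0 0",
)

```text
clock: 10.75
eef_pos: [0.5564, -0.2768, 0.1054]
tool_rot: [-0.109, 0.77, 0.088, 0.623]
ft_force: [-0.7, 0.7, -2.6]
grip_width: 0.0266
grasp_force: 62.2
```

Call:
step_arm(
  targets="-1 0 0 -0.002 0 0 0;-1 0 0 -0.002 0 0 0;-1 0 0 -0.002 0 0 0",
)

```text
clock: 11.0
eef_pos: [0.5565, -0.2768, 0.1053]
tool_rot: [-0.11, 0.769, 0.088, 0.623]
ft_force: [-0.3, 1.2, 3.5]
grip_width: 0.0269
grasp_force: 62.6
```

Call:
step_arm(
  targets="-1 0 0 -0.002 0 0 0;-1 0 0 -0.002 0 0 0;-1 0 0 -0.002 0 0 0",
)

```text
clock: 11.25
eef_pos: [0.5566, -0.2767, 0.1053]
tool_rot: [-0.11, 0.769, 0.088, 0.624]
ft_force: [-2.1, 0.8, 7.8]
grip_width: 0.0268
grasp_force: 63.1
```

```bash
python3 - <<'E'
from h import *
st(); feel(3); plan(tcp(HR,0,.0),stand(1),"R up0")
o=bot.get_obs(); R=Ro.from_quat(o["tool_rot"]).as_matrix(); g=o["eef_pos"]-.019*R[:,2]
c=cam("scene"); im=bot.camera("scene")[:,:,::-1].copy(); k=9;x0,y0=165,180
cr=cv2.resize(im[y0:y0+65,x0:x0+80],None,fx=k,fy=k,interpolation=cv2.INTER_CUBIC)
for s in(-1,1):
    q=np.array([(proj(c,g+R@np.array([s*.06,a*.014,b*.014]))-[x0,y0]+.5)*k for a,b in((-1,-1),(1,-1),(1,1),(-1,1))])
    cv2.polylines(cr,[q.astype(np.int32)],True,(255,0,255),1)
cv2.imwrite("pics/s3.png",cr)
E
```

```text
t 11.25 q [-0.924  0.727 -0.774 -0.969  1.154 -0.498] p [ 0.5566 -0.2767  0.1053] F [-2.08  0.85  7.76] M [ 0.3026 -0.1874  0.2786] w 0.0268 g 63.1
feel [-2.7963  0.3534  7.3917  0.3126 -0.1218  0.2984] se [0.2388 0.1022 0.1342 0.0219 0.0121 0.005 ]
R up0 shift [-0.0015 -0.0003  0.0045] turn [ 0.0027  0.0042 -0.003 ] rows 0.1
```

View pics/s3.png

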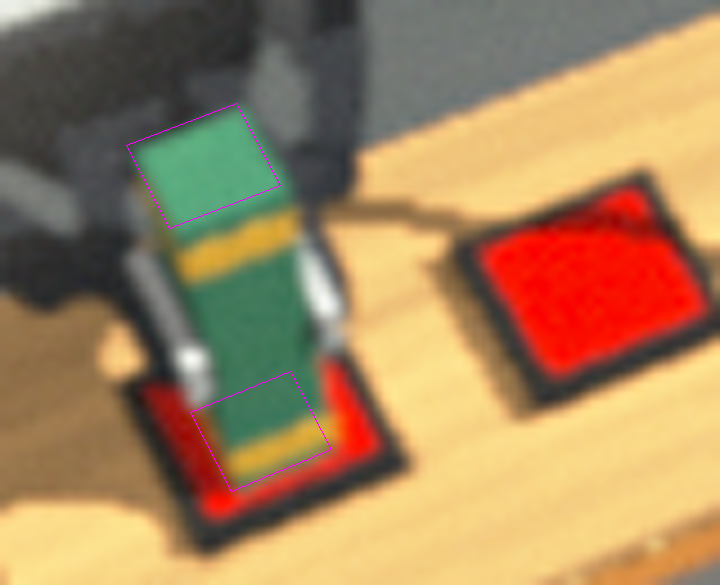

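The bar stands on the middle of heel R, with its base about (262,432) against a heel centre of about (266,425). Contact is felt. Release and back off up the slope.

Call:
step_arm(
  targets="-1 0 0 0.002 0 0 0;-0.2 0 0 0.002 0 0 0;-0.1 0 0 0.002 0 0 0;0 0 0 0.002 0 0 0;0.2 0 0 0.002 0 0 0;0.4 0 0 0.002 0 0 0;0.4 0 0 0.002 0 0 0;0.4 0 0 0.002 0 0 0",
)

```text
clock: 12.12
eef_pos: [0.5563, -0.2768, 0.1042]
tool_rot: [-0.109, 0.77, 0.088, 0.623]
ft_force: [-0.1, 0.3, -0.3]
grip_width: 0.06
grasp_force: 0.0
```

Call:
step_arm(
  targets="0.4 -0.02 -0.006 0.004 0 0 0;0.4 -0.06 -0.017 0.013 0 0 0;0.4 -0.11 -0.032 0.024 0 0 0;0.4 -0.16 -0.046 0.036 0 0 0;0.4 -0.21 -0.06 0.047 0 0 0;0.4 -0.25 -0.07 0.1 0 0 0;0.4 -0.25 -0.07 0.16 0 0 0;0.4 -0.25 -0.07 0.22 0 0 0;0.4 -0.25 -0.07 0.26 0 0 0;0.4 -0.25 -0.07 0.26 0 0 0",
)

```text
clock: 12.95
eef_pos: [0.4317, -0.3142, 0.2402]
tool_rot: [-0.112, 0.769, 0.084, 0.624]
ft_force: [0.4, -0.6, -0.5]
grip_width: 0.0598
grasp_force: 0.0
```

```bash
python3 - <<'E'
from h import *
o=st(); c=cam("scene"); tc=cam("top")
for n in("scene","top"):
    im=bot.camera(n); cv2.imwrite(f"pics/{n}5.png",im[:,:,::-1])
a=cv2.imread("pics/scene5.png")[150:280,130:290]; b=cv2.imread("pics/top5.png")[150:280,180:300]
k=2.8; cv2.imwrite("pics/s4.png",cv2.resize(np.hstack([a,b]),None,fx=k,fy=k,interpolation=cv2.INTER_CUBIC))
im=cv2.imread("pics/top5.png"); H,S,V=cv2.split(cv2.cvtColor(im,cv2.COLOR_BGR2HSV))
m=((H>60)&(H<90)&(S>70)).astype(np.uint8); m[:170]=0;m[250:]=0;m[:,:195]=0;m[:,285:]=0
k,l,s,ce=cv2.connectedComponentsWithStats(m)
for j in range(1,k):
    if s[j,4]>15: print(s[j].tolist(),unproj(tc,ce[j],.044).round(4))
plan([.42,-.3,.3],down(106),"to down")
E
```

```text
t 12.95 q [-1.217  0.311 -0.632  0.281  1.35  -1.227] p [ 0.4317 -0.3142  0.2402] F [ 0.42 -0.55 -0.55] M [-0.2901  0.9773  0.0234] w 0.0598 g 0.0
[246, 184, 6, 13, 45] [0.5935 0.1795 0.044 ]
[207, 186, 36, 20, 418] [0.5812 0.2366 0.044 ]
[198, 195, 7, 13, 34] [0.5694 0.2927 0.044 ]
to down shift [-0.0227  0.0249  0.129 ] turn [-0.474   1.6658 -0.0041] rows 10.9
```

View pics/s4.png

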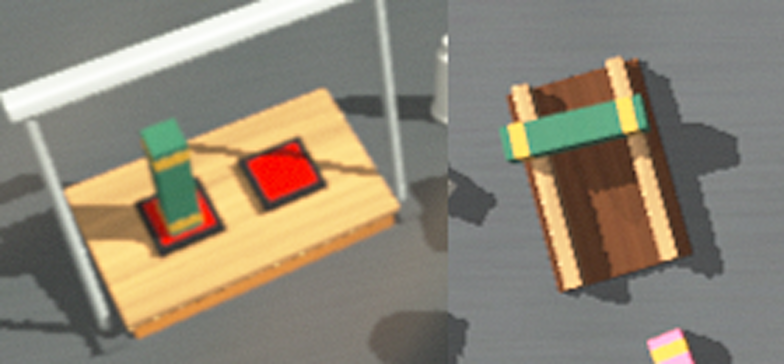

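Weight 1 stands on heel R (crop (168,170)) and the far bar is undisturbed on the rack. I'll fetch the second one.

Call:
step_arm(
  targets="0.4 0 0 0.03 -0.04 0.14 0;0.4 -0.01 0.01 0.06 -0.08 0.28 0;0.4 -0.02 0.02 0.09 -0.12 0.42 0;0.4 -0.02 0.05 0.12 -0.16 0.56 0;0.4 -0.03 0.08 0.12 -0.2 0.7 0;0.4 -0.03 0.1 0.12 -0.237 0.833 0;0.4 -0.03 0.1 0.12 -0.237 0.833 0",
)

```text
clock: 13.63
eef_pos: [0.4187, -0.2603, 0.2969]
tool_rot: [-0.135, 0.933, 0.046, 0.33]
ft_force: [-0.4, -0.2, -0.2]
grip_width: 0.0599
grasp_force: 0.0
```

Call:
step_arm(
  targets="0.4 0 0.03 0 -0.04 0.14 0;0.4 0 0.06 0 -0.08 0.28 0;0.4 0 0.1 0 -0.12 0.42 0;0.4 -0.01 0.14 0 -0.16 0.56 0;0.4 -0.02 0.18 0 -0.2 0.7 0;0.4 -0.02 0.22 0 -0.237 0.833 0;0.4 -0.02 0.22 0 -0.237 0.833 0",
)

```text
clock: 14.22
eef_pos: [0.4086, -0.1475, 0.2908]
tool_rot: [-0.143, 0.99, 0.004, -0.004]
ft_force: [0.1, 0.1, 0.4]
grip_width: 0.0596
grasp_force: 0.0
```

```bash
python3 - <<'E'
from h import *
st(); plan([.5805,.2362,.18],down(12),"above far")
E
```

```text
t 14.22 q [-0.35   0.099 -0.013  1.469  0.004 -0.636] p [ 0.4086 -0.1475  0.2908] F [0.13 0.14 0.39] M [-0.0426 -0.0747  0.0433] w 0.0596 g 0.0
above far shift [ 0.3438  0.7675 -0.2216] turn [-0.0164  0.     -2.0979] rows 13.2
```

Call:
step_arm(
  targets="0.4 0 0.06 0 0 0 -0.14;0.4 0.01 0.12 0 0 0 -0.28;0.4 0.02 0.18 0 0 0 -0.42;0.4 0.03 0.24 0 0 0 -0.56;0.4 0.04 0.3 0 0 0 -0.7;0.4 0.06 0.36 0 0 0 -0.84;0.4 0.08 0.42 0 0 0 -0.98;0.4 0.08 0.42 0 0 0 -0.98",
)

```text
clock: 14.88
eef_pos: [0.4473, 0.0618, 0.291]
tool_rot: [0.243, 0.97, 0.003, -0.002]
ft_force: [0.5, -0.2, 0.2]
grip_width: 0.0599
grasp_force: 0.0
```

Call:
step_arm(
  targets="0.4 0.04 0.06 -0.03 0 0 -0.14;0.4 0.08 0.12 -0.06 0 0 -0.28;0.4 0.12 0.18 -0.09 0 0 -0.42;0.4 0.16 0.24 -0.12 0 0 -0.56;0.4 0.2 0.3 -0.15 0 0 -0.7;0.4 0.24 0.33 -0.18 0 0 -0.84;0.4 0.264 0.347 -0.22 0 0 -0.98;0.4 0.264 0.347 -0.22 0 0 -0.98;0.4 0.264 0.347 -0.22 0 0 -0.98",
)

```text
clock: 15.63
eef_pos: [0.577, 0.23, 0.1797]
tool_rot: [0.589, 0.808, -0.002, -0.001]
ft_force: [-0.2, -0.2, -0.7]
grip_width: 0.0603
grasp_force: 0.0
```

```bash
python3 - <<'E'
from h import *
st(); plan([.5805,.2362,.18],down(12),"above far");plan([.5805,.2362,.025],down(12),"at far")
E
```

```text
t 15.63 q [0.379 0.511 0.268 1.333 0.    1.639] p [0.577  0.23   0.1797] F [-0.16 -0.18 -0.71] M [ 0.0119  0.0397 -0.042 ] w 0.0603 g 0.0
above far shift [0.0071 0.0125 0.0005] turn [ 0.0015 -0.0061 -0.1296] rows 0.8
at far shift [ 0.0071  0.0125 -0.3095] turn [ 0.0015 -0.0061 -0.1296] rows 3.7
```

Call:
step_arm(
  targets="0.4 0.006 0.011 0 0 -0.004 -0.13;0.4 0.006 0.011 0 0 -0.004 -0.13;0.4 0.006 0.011 0 0 -0.004 -0.13;0.4 0.006 0.011 0 0 -0.004 -0.13",
)

```text
clock: 15.97
eef_pos: [0.5813, 0.2361, 0.1854]
tool_rot: [0.629, 0.777, 0.003, 0.003]
ft_force: [-0.6, 0.4, -0.6]
grip_width: 0.0598
grasp_force: 0.0
```

```bash
python3 - <<'E'
from h import *
st(); feel(3);plan([.5805,.2362,.025],down(12),"at far")
E
```

```text
t 15.97 q [ 0.387  0.512  0.284  1.336 -0.002  1.749] p [0.5813 0.2361 0.1854] F [-0.57  0.42 -0.56] M [ 0.0006  0.0074 -0.0101] w 0.0598 g 0.0
feel [ 0.286   0.1273 -0.1362 -0.0196  0.0032 -0.0131] se [0.166  0.26   0.3181 0.0199 0.0034 0.0118]
at far shift [-0.0015 -0.0009 -0.3202] turn [-0.0009  0.009   0.0017] rows 3.8
```

Call:
step_arm(
  targets="0.4 -0.001 -0.001 -0.08 0 0.008 0;0.4 -0.001 -0.001 -0.16 0 0.008 0;0.4 -0.001 -0.001 -0.24 0 0.008 0;0.4 -0.001 -0.001 -0.318 0 0.008 0;0.4 -0.001 -0.001 -0.318 0 0.008 0;0.4 -0.001 -0.001 -0.318 0 0.008 0;0.4 -0.001 -0.001 -0.318 0 0.008 0",
)

```text
clock: 16.7
eef_pos: [0.5823, 0.2372, 0.0276]
tool_rot: [0.63, 0.777, 0.001, 0.001]
ft_force: [0.6, -0.7, -0.3]
grip_width: 0.0598
grasp_force: 0.0
```

```bash
python3 - <<'E'
from h import *
st(); plan([.5805,.2362,.025],down(12),"at far")
E
```

```text
t 16.7 q [0.387 0.638 0.067 0.997 0.    1.75 ] p [0.5823 0.2372 0.0276] F [ 0.56 -0.75 -0.32] M [ 0.0155 -0.0575 -0.0063] w 0.0598 g 0.0
at far shift [-0.0036 -0.002  -0.0053] turn [-0.0019  0.0037  0.0024] rows 0.1
```

Call:
step_arm(
  targets="-1 0 0 0 0 0 0;-1 0 0 0 0 0 0;-1 0 0 0 0 0 0;-1 0 0 0 0 0 0;-1 0 0 0 0 0 0;-1 0 0 0 0 0 0;-1 0 0 0 0 0 0;-1 0 0 0 0 0 0",
)

```text
clock: 17.37
eef_pos: [0.5823, 0.2374, 0.0286]
tool_rot: [0.63, 0.777, 0.002, 0.001]
ft_force: [-1.5, -0.2, 7.9]
grip_width: 0.0273
grasp_force: 60.6
```

```bash
python3 - <<'E'
from h import *
st()
E
```

```text
t 17.37 q [3.87e-01 6.36e-01 6.70e-02 9.97e-01 1.00e-03 1.75e+00] p [0.5823 0.2374 0.0286] F [-1.5  -0.21  7.86] M [-0.092   0.46    0.0415] w 0.0273 g 60.6
```

Call:
step_arm(
  targets="-1 0 0 0.05 0 0 0;-1 0 0 0.1 0 0 0;-1 0 0 0.15 0 0 0;-1 0 0 0.2 0 0 0;-1 0 0 0.25 0 0 0;-1 0 0 0.3 0 0 0;-1 0 0 0.3 0 0 0;-1 0 0 0.3 0 0 0",
)

```text
clock: 18.03
eef_pos: [0.5821, 0.2371, 0.1777]
tool_rot: [0.63, 0.776, 0.002, 0.001]
ft_force: [-0.5, 0.0, -3.3]
grip_width: 0.0274
grasp_force: 60.0
```

```bash
python3 - <<'E'
from h import *
feel(14); st()
E
```

```text
feel [ 0.2388  0.1062 -2.9416 -0.0624 -0.0157  0.01  ] se [0.1252 0.1125 0.1363 0.008  0.0082 0.0083]
t 18.73 q [0.387 0.522 0.274 1.323 0.    1.75 ] p [0.5808 0.2367 0.1753] F [ 0.17 -0.03 -3.03] M [-0.0545 -0.0177  0.028 ] w 0.0272 g 60.0
```

Heavy end at +y again: (Mx, My) = (-0.062, -0.016), matching the bar's direction. Same orientation as before, now to heel L.

Call:
step_arm(
  targets="-1 -0.03 -0.06 0.05 0 0 0.12;-1 -0.07 -0.12 0.1 0 0 0.24;-1 -0.12 -0.18 0.15 0 0 0.37;-1 -0.17 -0.25 0.19 0 0 0.5;-1 -0.22 -0.32 0.19 0 0 0.62;-1 -0.27 -0.39 0.19 0 0 0.74;-1 -0.32 -0.46 0.19 0 0 0.86;-1 -0.342 -0.514 0.19 0 0 0.98;-1 -0.342 -0.514 0.19 0 0 0.98",
)

```text
clock: 19.48
eef_pos: [0.4063, -0.0249, 0.2712]
tool_rot: [0.294, 0.956, -0.001, 0.0]
ft_force: [-1.2, 0.8, -3.3]
grip_width: 0.0268
grasp_force: 62.3
```

Call:
step_arm(
  targets="-1 -0.01 -0.05 0 0 0 0.12;-1 -0.02 -0.1 0 0 0 0.24;-1 -0.03 -0.15 0 0 0 0.37;-1 -0.04 -0.2 0 0 0 0.5;-1 -0.05 -0.25 0 0 0 0.62;-1 -0.05 -0.3 0 0 0 0.74;-1 -0.05 -0.35 0 0 0 0.86;-1 -0.05 -0.36 0 0 0 0.98;-1 -0.05 -0.36 0 0 0 0.98;-1 -0.05 -0.36 0 0 0 0.98",
)

```text
clock: 20.32
eef_pos: [0.3849, -0.2003, 0.2705]
tool_rot: [-0.086, 0.996, 0.0, 0.0]
ft_force: [0.0, 1.5, -2.3]
grip_width: 0.027
grasp_force: 62.6
```

```bash
python3 - <<'E'
from h import *
st(); feel(6)
plan(tcp(HL,.08,.10),stand(1),"L back80 up100")
E
```

```text
t 20.32 q [-4.800e-01  9.500e-02 -7.000e-02  1.406e+00  1.000e-03 -6.520e-01] p [ 0.3849 -0.2003  0.2705] F [ 0.03  1.48 -2.32] M [ 0.0394 -0.0635 -0.0261] w 0.027 g 62.6
feel [-0.054  -0.1702 -2.9364  0.0191 -0.0768  0.0043] se [0.2065 0.1704 0.1683 0.0126 0.0084 0.0071]
L back80 up100 shift [ 0.1784 -0.0023 -0.0971] turn [ 0.3925 -1.6884  0.1113] rows 10.9
```

Confirmed after turning: My = -0.077. Pitch up in two halves.

Call:
step_arm(
  targets="-1 0.01 0 0 0.033 -0.14 0.01;-1 0.02 0 0 0.066 -0.28 0.02;-1 0.03 0 0 0.1 -0.42 0.03;-1 0.05 0 0 0.13 -0.56 0.04;-1 0.07 0 0 0.165 -0.7 0.05;-1 0.09 0 0 0.196 -0.844 0.056;-1 0.09 0 0 0.196 -0.844 0.056;-1 0.09 0 0 0.196 -0.844 0.056",
)

```text
clock: 21.28
eef_pos: [0.4281, -0.1998, 0.2689]
tool_rot: [-0.103, 0.938, 0.047, 0.328]
ft_force: [0.8, 0.1, -3.2]
grip_width: 0.0273
grasp_force: 62.6
```

```bash
python3 - <<'E'
from h import *
st(); plan(tcp(HL,.08,.10),stand(1),"L back80 up100")
E
```

```text
t 21.28 q [-0.791 -0.121 -0.481  0.827  0.571 -0.896] p [ 0.4281 -0.1998  0.2689] F [ 0.77  0.12 -3.18] M [-0.199   0.8468  0.0091] w 0.0273 g 62.6
L back80 up100 shift [ 0.0923 -0.0019 -0.0938] turn [ 0.1934 -0.8517  0.0572] rows 5.5
```

Call:
step_arm(
  targets="-1 0.02 0 0 0.033 -0.14 0.01;-1 0.04 0 0 0.066 -0.28 0.02;-1 0.06 0 0 0.1 -0.42 0.03;-1 0.08 0 -0.02 0.13 -0.56 0.04;-1 0.092 0 -0.05 0.165 -0.7 0.05;-1 0.092 -0.002 -0.08 0.193 -0.852 0.057;-1 0.092 -0.002 -0.094 0.193 -0.852 0.057;-1 0.092 -0.002 -0.094 0.193 -0.852 0.057;-1 0.092 -0.002 -0.094 0.193 -0.852 0.057",
)

```text
clock: 22.03
eef_pos: [0.4779, -0.2029, 0.2232]
tool_rot: [-0.11, 0.768, 0.086, 0.625]
ft_force: [0.5, -0.7, -3.4]
grip_width: 0.0271
grasp_force: 62.8
```

```bash
python3 - <<'E'
from h import *
st(); plan(tcp(HL,.08,.10),stand(1),"L back80 up100"); plan(tcp(HL,.08,.02),stand(1),"L back80 up20");plan(tcp(HL,.0,.02),stand(1),"L back0 up20")
E
```

```text
t 22.03 q [-0.977  0.286 -0.993 -0.688  1.197 -0.564] p [ 0.4779 -0.2029  0.2232] F [ 0.51 -0.71 -3.41] M [-0.3693  1.4832 -0.0708] w 0.0271 g 62.8
L back80 up100 shift [-0.0073  0.0042 -0.0025] turn [0.0041 0.0082 0.0002] rows 0.1
L back80 up20 shift [-0.0394 -0.0051 -0.159 ] turn [0.0041 0.0082 0.0002] rows 2.0
L back0 up20 shift [ 0.111   0.0382 -0.1923] turn [0.0041 0.0082 0.0002] rows 2.7
```

Call:
step_arm(
  targets="-1 0.01 0.005 -0.02 0.004 0.008 0;-1 0.03 0.01 -0.05 0.004 0.008 0;-1 0.05 0.02 -0.09 0.004 0.008 0;-1 0.07 0.026 -0.13 0.004 0.008 0;-1 0.09 0.032 -0.165 0.004 0.008 0;-1 0.111 0.038 -0.19 0.004 0.008 0;-1 0.111 0.038 -0.19 0.004 0.008 0;-1 0.111 0.038 -0.19 0.004 0.008 0",
)

```text
clock: 22.7
eef_pos: [0.5332, -0.1823, 0.1269]
tool_rot: [-0.109, 0.77, 0.089, 0.622]
ft_force: [0.1, 0.9, -2.8]
grip_width: 0.0277
grasp_force: 62.9
```

```bash
cat >> h.py <<'E'
def hull(n,x0,y0,x1,y1):
    o=bot.get_obs(); R=Ro.from_quat(o["tool_rot"]).as_matrix(); g=o["eef_pos"]-.019*R[:,2]; c=cam(n); im=bot.camera(n)
    H,S,V=cv2.split(cv2.cvtColor(im,cv2.COLOR_RGB2HSV)); m=((H>60)&(H<90)&(S>70)&(V>130)).astype(np.uint8); 
    k=np.zeros_like(m);k[y0:y1,x0:x1]=1; _,l,s,ce=cv2.connectedComponentsWithStats(m*k)
    q=[proj(c,g+R@np.array([-.06,a*.014,b*.014])) for a in(-1,1) for b in(-1,1)]
    print(n,"pred top face",np.mean(q,0).round(1),"blobs",[(s[j,4],ce[j].round(1).tolist()) for j in range(1,len(s)) if s[j,4]>20])
E
python3 - <<'E'
from h import *
st(); plan(tcp(HL,.0,.0),stand(1),"L up0"); hull("scene",150,130,270,240); hull("top",380,160,500,240)
E
```

```text
t 22.7 q [-0.818  0.683 -1.01  -1.25   1.059 -0.39 ] p [ 0.5332 -0.1823  0.1269] F [ 0.14  0.88 -2.85] M [-0.4043  1.4143  0.0145] w 0.0277 g 62.9
L up0 shift [-0.0078 -0.0051 -0.0388] turn [-0.0021 -0.0025 -0.0025] rows 0.5
scene pred top face [227.3 175.9] blobs [(np.int32(131), [228.6, 176.8]), (np.int32(146), [188.0, 198.8])]
top pred top face [415.9 207.7] blobs [(np.int32(125), [457.6, 195.5]), (np.int32(87), [445.8, 205.3]), (np.int32(95), [416.0, 207.3])]
```

Call:
step_arm(
  targets="-1 -0.002 -0.002 -0.01 -0.002 -0.002 -0.002;-1 -0.004 -0.003 -0.02 -0.002 -0.002 -0.002;-1 -0.006 -0.004 -0.028 -0.002 -0.002 -0.002;-1 -0.007 -0.004 -0.034 -0.002 -0.002 -0.002;-1 -0.007 -0.004 -0.034 -0.002 -0.002 -0.002;-1 -0.007 -0.004 -0.034 -0.002 -0.002 -0.002",
)

```text
clock: 23.3
eef_pos: [0.5276, -0.1846, 0.1111]
tool_rot: [-0.108, 0.77, 0.087, 0.623]
ft_force: [0.5, 0.1, -3.7]
grip_width: 0.0271
grasp_force: 62.9
```

Call:
step_arm(
  targets="-1 0 0 -0.003 0 0 0;-1 0 0 -0.003 0 0 0;-1 0 0 -0.003 0 0 0",
)

```text
clock: 23.55
eef_pos: [0.5278, -0.1843, 0.1099]
tool_rot: [-0.108, 0.77, 0.087, 0.623]
ft_force: [-0.2, -0.3, -2.0]
grip_width: 0.0273
grasp_force: 62.9
```

```bash
python3 - <<'E'
from h import *
st(); feel(3); plan(tcp(HL,.0,.0),stand(1),"L up0")
E
```

```text
t 23.55 q [-0.832  0.748 -1.016 -1.319  1.068 -0.397] p [ 0.5278 -0.1843  0.1099] F [-0.22 -0.27 -2.  ] M [-0.3988  1.3945 -0.0086] w 0.0273 g 62.9
feel [-0.2501  0.2922 -3.2221 -0.3914  1.4575 -0.0108] se [0.1578 0.1783 0.1057 0.0173 0.0093 0.0208]
L up0 shift [ 0.003  -0.0011 -0.005 ] turn [0.0011 0.0015 0.0023] rows 0.1
```

Call:
step_arm(
  targets="-1 0.001 -0.001 -0.004 0 0 0;-1 0.002 -0.001 -0.004 0 0 0;-1 0.002 -0.001 -0.004 0 0 0",
)

```text
clock: 23.95
eef_pos: [0.5289, -0.1849, 0.1078]
tool_rot: [-0.108, 0.77, 0.087, 0.623]
ft_force: [-0.0, -0.1, -1.9]
grip_width: 0.0271
grasp_force: 62.9
```

Call:
step_arm(
  targets="-1 0 0 -0.002 0 0 0;-1 0 0 -0.002 0 0 0;-1 0 0 -0.002 0 0 0",
)

```text
clock: 24.2
eef_pos: [0.5288, -0.1848, 0.1068]
tool_rot: [-0.108, 0.77, 0.087, 0.623]
ft_force: [-0.1, 0.1, -2.9]
grip_width: 0.0271
grasp_force: 62.9
```

Call:
step_arm(
  targets="-1 0 0 -0.002 0 0 0;-1 0 0 -0.002 0 0 0;-1 0 0 -0.002 0 0 0",
)

```text
clock: 24.45
eef_pos: [0.5288, -0.1848, 0.1058]
tool_rot: [-0.108, 0.77, 0.087, 0.623]
ft_force: [0.6, 0.7, -1.8]
grip_width: 0.027
grasp_force: 62.9
```

Call:
step_arm(
  targets="-1 0 0 -0.002 0 0 0;-1 0 0 -0.002 0 0 0;-1 0 0 -0.002 0 0 0",
)

```text
clock: 24.7
eef_pos: [0.5289, -0.1849, 0.1049]
tool_rot: [-0.108, 0.769, 0.087, 0.623]
ft_force: [-0.3, -0.4, -2.0]
grip_width: 0.0268
grasp_force: 62.9
```

Call:
step_arm(
  targets="-1 0 0 -0.002 0 0 0;-1 0 0 -0.002 0 0 0;-1 0 0 -0.002 0 0 0",
)

```text
clock: 24.95
eef_pos: [0.529, -0.1848, 0.1048]
tool_rot: [-0.109, 0.769, 0.087, 0.624]
ft_force: [-1.5, 1.1, 4.4]
grip_width: 0.0271
grasp_force: 63.3
```

Call:
step_arm(
  targets="-1 0 0 -0.001 0 0 0;-1 0 0 -0.001 0 0 0;-1 0 0 -0.001 0 0 0",
)

```text
clock: 25.2
eef_pos: [0.529, -0.1847, 0.1048]
tool_rot: [-0.11, 0.769, 0.087, 0.624]
ft_force: [-1.6, 1.1, 7.4]
grip_width: 0.0272
grasp_force: 63.5
```

```bash
python3 - <<'E'
from h import *
st(); feel(3); plan(tcp(HL,.0,.0),stand(1),"L up0"); hull("scene",150,130,270,240); hull("top",380,160,500,240)
E
```

```text
t 25.2 q [-0.831  0.77  -1.012 -1.341  1.069 -0.396] p [ 0.529  -0.1847  0.1048] F [-1.61  1.06  7.38] M [ 0.2605 -0.1869  0.1266] w 0.0272 g 63.5
feel [-2.3442 -0.2009  7.2208  0.2364 -0.1729  0.1625] se [0.326  0.3182 0.1429 0.0023 0.0073 0.0047]
L up0 shift [ 0.0006 -0.0004  0.0054] turn [0.0033 0.005  0.0003] rows 0.1
scene pred top face [227.5 182.2] blobs [(np.int32(130), [228.9, 183.1]), (np.int32(145), [187.9, 198.9])]
top pred top face [414.6 210.8] blobs [(np.int32(123), [457.6, 195.4]), (np.int32(123), [414.3, 209.2])]
```

Same contact as for the first weight. Release and back off.

Call:
step_arm(
  targets="-1 0 0 0.002 0 0 0;-0.2 0 0 0.002 0 0 0;-0.1 0 0 0.002 0 0 0;0 0 0 0.002 0 0 0;0.2 0 0 0.002 0 0 0;0.4 0 0 0.002 0 0 0;0.4 0 0 0.002 0 0 0;0.4 0 0 0.002 0 0 0",
)

```text
clock: 26.12
eef_pos: [0.5288, -0.1849, 0.1043]
tool_rot: [-0.108, 0.77, 0.087, 0.623]
ft_force: [0.3, 0.8, -0.5]
grip_width: 0.0599
grasp_force: 0.0
```

Call:
step_arm(
  targets="0.4 -0.02 -0.006 0.004 0 0 0;0.4 -0.06 -0.017 0.013 0 0 0;0.4 -0.1 -0.029 0.022 0 0 0;0.4 -0.14 -0.04 0.031 0 0 0;0.4 -0.16 -0.046 0.05 0 0 0;0.4 -0.16 -0.046 0.1 0 0 0;0.4 -0.16 -0.046 0.15 0 0 0;0.4 -0.16 -0.046 0.15 0 0 0;0.4 -0.16 -0.046 0.15 0 0 0",
)

```text
clock: 26.87
eef_pos: [0.449, -0.2085, 0.1811]
tool_rot: [-0.109, 0.769, 0.085, 0.624]
ft_force: [-0.1, -0.5, -1.1]
grip_width: 0.0597
grasp_force: 0.0
```

```bash
python3 - <<'E'
from h import *
st(); 
for n in("scene","top"): cv2.imwrite(f"pics/{n}6.png",bot.camera(n)[:,:,::-1])
a=cv2.imread("pics/scene6.png")[130:290,130:370]; b=cv2.imread("pics/top6.png")[110:270,300:500]
cv2.imwrite("pics/s5.png",cv2.resize(np.hstack([a,b]),None,fx=1.8,fy=1.8,interpolation=cv2.INTER_CUBIC))
c=cam("scene");t_=cam("top")
for H in(HL,HR): print(proj(c,H+.12*sn).round(1),proj(t_,H+.12*sn).round(1))
hull("scene",150,130,270,240); hull("top",380,160,500,240)
E
```

```text
t 26.87 q [-1.057  0.39  -1.023 -0.679  1.257 -0.714] p [ 0.449  -0.2085  0.1811] F [-0.1  -0.54 -1.13] M [-0.2595  0.9366  0.0055] w 0.0597 g 0.0
[227.3 181.5] [415.  210.4]
[186.7 197. ] [458.2 196.9]
scene pred top face [208.  137.3] blobs [(np.int32(128), [228.5, 183.0]), (np.int32(141), [188.0, 198.8])]
top pred top face [436.3 248. ] blobs [(np.int32(125), [457.6, 195.5]), (np.int32(99), [445.7, 204.7]), (np.int32(127), [414.4, 209.2]), (np.int32(61), [404.7, 217.7])]
```

View pics/s5.png

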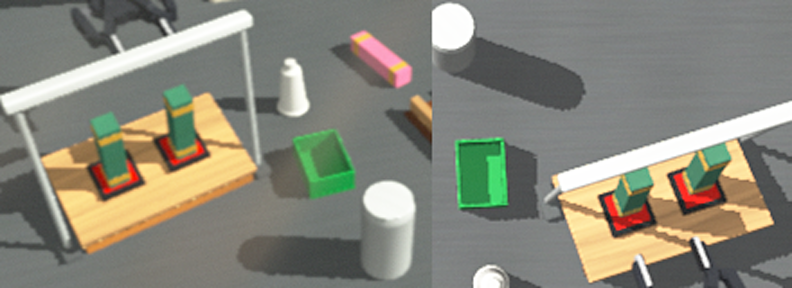

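Both weights stand square on their heels, at crop (110,155) and (180,125). Thread, can and box are unmoved and the gripper is clear. I'll hand it in.

```bash
python3 -c "
from workcell import bot
print(bot.job_done())"
```

```text
the job is handed in; nothing more can be done
None
```

I handed the job in at about 27 s: both green weights stand heavy end down and square to the slope, one on the middle of each heel piece under the work light, with the thread, solvent can and tack box unmoved; no verdict came back.

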